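# Hold the filter carrier in the photometer beam through the open slot

## Robot

A 6-joint arm with a two-finger parallel gripper is mounted at the origin on a cart in front of the work surface, level with it; the furniture and walls round the work are solid. World frame = base frame: x ahead of the robot, y to its left, z up, the work surface at z = 0. Lengths are in m, angles in rad, forces in N, time in s.
With the tool pointing down it reaches from about 0.375 to 0.9 m from the base axis. Payload 3.1 kg.
Tool frame: the origin (TCP) lies at the very end of the fingers, on their centre line; the grasp point (between the pads) lies 19 mm behind it; y points along the fingers, x is the direction in which the jaws open and shut, and the axes are right-handed (so a half turn about y gives the same grasp; the last joint's range is limited). The gripper opens to 85 mm and grips with 20 to 120 N. Pads are 22 mm wide; open, the fingers measure 114 mm over their backs; the gripper's body (76 mm by 85 mm) begins 54 mm behind the grasp point. The pads swing forward as they close: fully open they stand 13 mm farther back than shut.
Start: joints at [-1.52, 0.527, 1.433, -0, 1.181, -0.178], TCP at [0.142, -0.609, 0.231] pointing down, gripper open.
Joint ranges: [-3.08, 3.08], [-0.75, 2.2], [0.22, 2.44], [-1.43, 4.57], [0, 2.65], [-2.85, 2.85]. Speed limits (rad/s): [2.79, 2.79, 3.14, 3.14, 3.14, 3.14].

## Interface

Orientations are given as a rotation vector (axis times angle).
In Python, from plant import env gives the robot as it stands. The module is installed in compiled form; this text tells all that it offers.
- The arm moves only by the shell command python3 -m crank 'ROWS'. ROWS is JSON, one flat list of numbers, 7 for each row, row after row: the shift along the tool's x, y, z in mm, then the turn, a rotation vector about the tool's x, y, z in degrees, then the opening, from 0 (shut) to 1 (fully open). In form: [tx, ty, tz, wx, wy, wz, grip, tx, ty, tz, wx, wy, wz, grip, ...]. A call has 1 to 5 rows; each row is the pose to reach, as a shift and turn from the pose commanded when the call began, along the tool's axes at that moment; what a row does not reach only later rows make up. A row lasts 1/12 s, in which the tool goes at most 41.7 mm and 7.16 degrees, less where a joint would pass 70% of its speed; a pose out of reach is approached as far as the arm can. A call with a gripper value outside its range is refused whole. The fingers move at their own pace and stop on an object; the grip force is fixed at half the most. Time passes only in rows, so rows that repeat a pose let the fingers close. It gives the time, the measured TCP pose, the force and the opening at its end, in the units of the state.
- env.read_state(): the state, without advancing time (a new reading comes with each control period).
- env.grab_frame(name): name is "side" or "top"; returns a dict with "frame" (400x640x3 uint8, blue, green, red), "camera_matrix" (3x3 intrinsics, pixels), "pose" (4x4, takes a point from camera to world coordinates). Camera axes: x right, y down, z forward; pixel columns grow to the right and rows downward; lengths in m; the calibration is good to about 2 mm. A picture is of the moment at which its call begins. There is no depth.
- env.job_done(): hands the job in, once; it reports no verdict.
The state is a dict: "clock": time; "joint_pos": joint angles; "dq": joint speeds; "effort": joint torques, N m; "tool_pos": TCP position; "ee_rot": TCP orientation; "contact_force": force on the tool from outside, world axes, zero at the start; "wrist_torque": the same for the moment, N m; "width": finger opening in m.
Only numpy, scipy, OpenCV 4.12 (cv2) and the standard library are available. Lean on these libraries where they do the work, as an engineer would, in place of code of your own. Each camera call takes 0.05 s, during which the arm holds its last target.

## Task

Take the filter carrier out of its white stand and lower it gently, upright, through whichever of the two narrow slots on top of the photometer housing is not closed by the blank cover. Stop with its round window level with the beam bushings inside the housing and finish while still holding it there with the gripper: the carrier hangs from the gripper, is not let go and does not press against the housing. Leave the vial, the brown bottle and the timer where they are.

Things in the scene. Friction and masses are not known exactly. Their poses are not given: they have to be found in the camera images.
- carrier_center (a point): centre of the loose filter carrier (about 0.12 kg), half-way up its 129 mm; z up, same when turned half round. It stands upright in the stand: aluminium blade 8 (x) x 40 (y) x 85 mm tall, lower edge 64.5 mm below this point; on top a black grip head 14 (x) x 30 (y) x 44 mm tall, centred 42.5 mm above this point, to be taken from above across its 14 mm. The head is too thick for the slots
- carrier_window (a point): centre of the round white window (21 mm, in a dark ring) in the carrier's blade, 24 mm above the blade's lower edge, 40.5 mm straight below carrier_center; same axes. Its lower part is sunk in the stand at the start
- stand: fixed white stand, 80 x 96 mm foot, block 60 x 80 x 30 mm high with one pocket 11 x 43 mm, 22 mm deep, that holds the carrier upright with 1.5 mm play all round; origin on the worktop under the pocket's centre, z up, pocket's long side along y
- reader: fixed hollow photometer housing, 90 (x) x 150 (y) x 120 mm high, grey with a clear front (-x); origin centre of its underside, z up. Its deck (10 mm thick, top at 120 mm) has two equal chamfered slots, each 12 (x) x 44 mm (y): 2 mm clearance on every side of the blade. Inside floor at 10 mm. The blank cover shuts one slot; a collar 5 mm high, 22 x 52 mm inside, rings the other
- slot_left (a point): centre of the mouth of the slot on the housing's +y side, at the deck's top face; axes as the housing, slot's long side along y
- slot_right (a point): centre of the mouth of the slot on the housing's -y side, at the deck's top face; axes as the housing, slot's long side along y. The two slots are 80 mm apart
- beam_left (a point): point on the beam axis inside the housing straight below slot_left, 45 mm below the deck's top, level with the steel ring bushings in front and back wall; the beam runs along the housing's x
- beam_right (a point): the same point below slot_right
- blank_cover: fixed blank cover, 32 x 62 x 6 mm grey plate with a 12 mm wide knob (18 mm high in all), lying on the deck over one of the two slots and closing it; origin at the centre of its underside
- vial_mid (a point): small vial, 22 mm wide, 50 mm high, half-way up; a bystander
- amber_mid (a point): brown bottle, 48 mm wide, 96 mm high, half-way up; a bystander
- timer_mid (a point): grey bench timer 62 x 66 x 20 mm, its centre; a bystander
There are look-alikes about, which are no part of the job. What is shaped like the part that bears carrier_center but turquoise is not meant.

How it is judged:
By the outcome, as a careful person would: the job done as asked, in the order asked, and still so for the second after the job is handed in, while the arm keeps its last pose, push and grip.
It also fails if it takes over 42 s, if anything falls off the work surface, if the arm or the gripper's body presses on something with over 40 N, if the wrist force passes 120 N, or if a joint passes its speed limit or range.

## Working session

There is one attempt and no reset: what is moved stays moved. The work goes in short steps, Python scripts to look and compute and a shell command to move; the robot and the scene stay as the last step left them, time stands still between calls to the robot, and variables do not carry over. Pictures are saved under pics/ and viewed, and the job is handed in when it is done.

```bash
mkdir -p pics
cat > look.py <<'E'
import sys,cv2,numpy as np
from plant import env
def cam(n):
    f=env.grab_frame(n); return f["frame"],np.array(f["camera_matrix"]),np.array(f["pose"])
def proj(P,K,T):
    P=np.atleast_2d(P); c=(P-T[:3,3])@T[:3,:3]; u=c@K.T; return u[:,:2]/u[:,2:]
def back(uv,z,K,T):
    d=T[:3,:3]@np.linalg.inv(K)@np.array([uv[0],uv[1],1.]); o=T[:3,3]; return o+d*(z-o[2])/d[2]
E
python3 - <<'E'
from look import *
for n in("side","top"):
    f,K,T=cam(n); cv2.imwrite(f"pics/{n}0.png",f); np.savez(n+"0.npz",f=f,K=K,T=T); print(n,K.round(1).tolist(),T.round(3).tolist())
s=env.read_state(); print({k:np.round(v,3).tolist() for k,v in s.items()})
E
```

```text
side [[361.4, 0.0, 319.7], [0.0, 361.4, 201.6], [0.0, 0.0, 1.0]] [[-0.886, -0.193, 0.422, 0.217], [-0.464, 0.363, -0.808, 0.711], [0.003, -0.912, -0.411, 0.436], [0.0, 0.0, 0.0, 1.0]]
top [[372.9, 0.0, 313.1], [0.0, 372.9, 198.3], [0.0, 0.0, 1.0]] [[0.024, -0.997, 0.069, 0.475], [-1.0, -0.023, 0.019, -0.004], [-0.017, -0.069, -0.997, 1.205], [0.0, 0.0, 0.0, 1.0]]
{'clock': 0.1, 'joint_pos': [-1.52, 0.528, 1.434, -0.0, 1.181, -0.179], 'dq': [-0.001, -0.003, -0.002, 0.0, 0.0, -0.001], 'effort': [-0.0, -44.331, -17.859, -0.0, 0.004, -0.0], 'tool_pos': [0.142, -0.608, 0.23], 'ee_rot': [-1.308, 1.039, -1.037], 'contact_force': [-0.769, 0.281, -0.275], 'wrist_torque': [-0.036, -0.03, -0.018], 'width': 0.085}
```

View pics/side0.png

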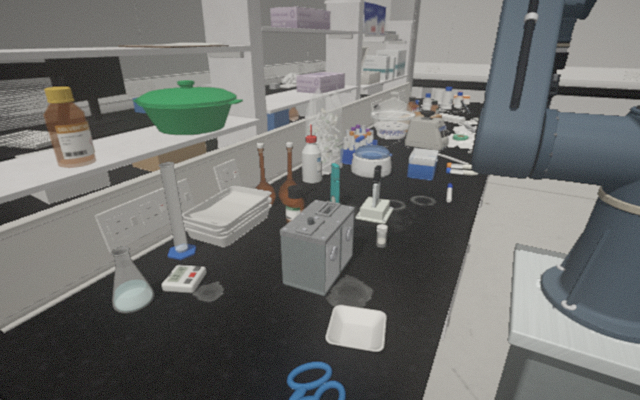

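View pics/top0.png

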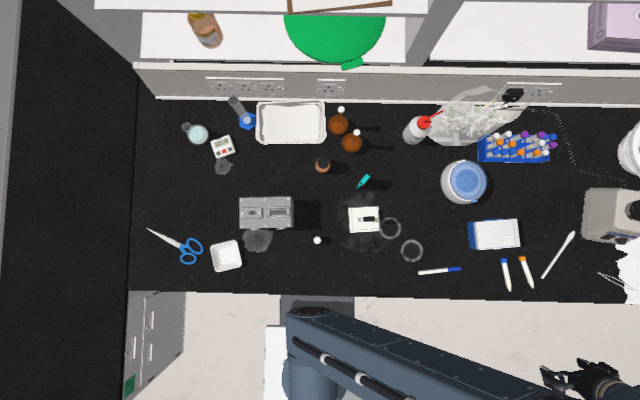

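The side view shows the housing at about (318,245) and the carrier in its stand at about (376,200), with the turquoise decoy behind at (335,182). The top view shows the housing at (265,212) and the stand at (365,219). I'll zoom in on both.

Run:
```python
import cv2,numpy as np
t=np.load("top0.npz")["f"]; s=np.load("side0.npz")["f"]
cv2.imwrite("pics/t1.png",cv2.resize(t[180:260,230:390],None,fx=5,fy=5,interpolation=cv2.INTER_CUBIC))
cv2.imwrite("pics/s1.png",cv2.resize(s[155:300,270:410],None,fx=4.1,fy=4.1,interpolation=cv2.INTER_CUBIC))
```

```text
(no output)
```

View pics/t1.png

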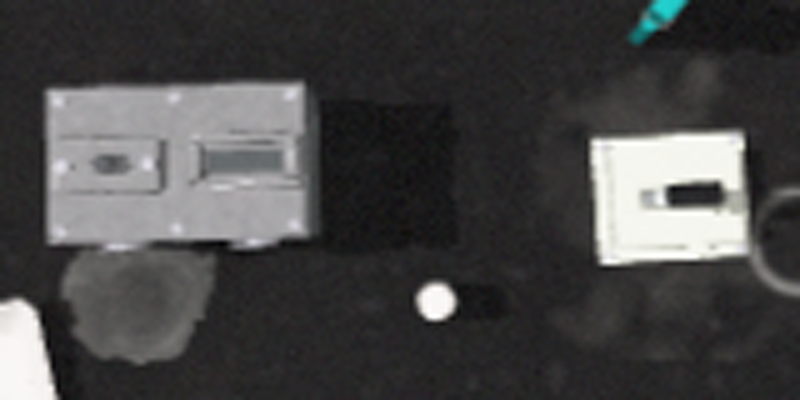

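View pics/s1.png

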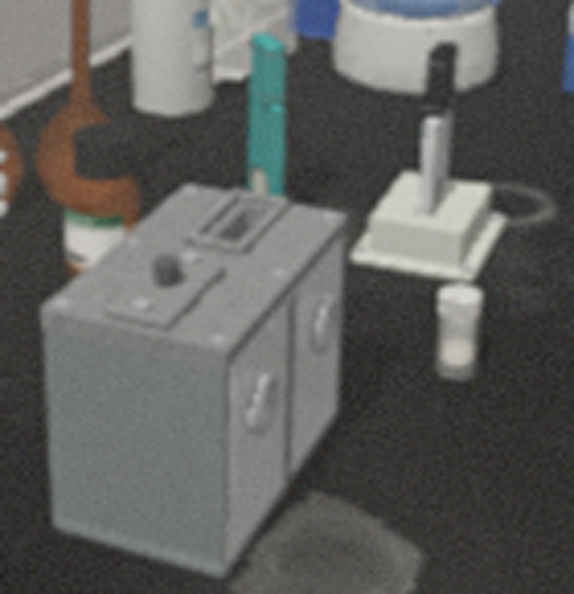

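```bash
cat > fit.py <<'E'
from look import *
from scipy.optimize import least_squares
D={n:np.load(n+"0.npz") for n in("side","top")}
def w(pose,P):
    x,y,a=pose; P=np.atleast_2d(np.array(P,float)); c,s=np.cos(a),np.sin(a)
    return np.c_[x+c*P[:,0]-s*P[:,1],y+s*P[:,0]+c*P[:,1],P[:,2]]
def tc(p,k,o): return (np.array(p,float)+.5)/k-.5+np.array(o)
def t(X,Y): return tc((X,Y),5,(230,180))
def s(X,Y): return tc((X,Y),4.1,(270,155))
def fit(obs,x0):
    # obs: (cam, uv, local)
    def r(p): return np.concatenate([ (proj(w(p,l),D[c]["K"],D[c]["T"])[0]-uv) for c,uv,l in obs])
    q=least_squares(r,x0,loss='soft_l1'); return q.x,r(q.x).reshape(-1,2)
E
cat > f1.py <<'E'
from fit import *
h=.12;X=.045;Y=.075
R=[("top",t(45,89),(X,Y,h)),("top",t(304,83),(X,-Y,h)),("top",t(47,244),(-X,Y,h)),
("side",s(47,308),(X,Y,h)),("side",s(224,352),(-X,Y,h)),("side",s(346,213),(-X,-Y,h)),("side",s(190,186),(X,-Y,h)),("side",s(222,575),(-X,Y,0)),("side",s(55,527),(X,Y,0))]
S=[("top",t(591,137),(.04,.048,.005)),("top",t(743,132),(.04,-.048,.005)),("top",t(748,258),(-.04,-.048,.005)),("top",t(601,265),(-.04,.048,.005)),
("side",s(352,260),(.04,.048,.003)),("side",s(470,276),(-.04,.048,.003)),("side",s(507,213),(-.04,-.048,.003))]
for nm,o,x0 in(("reader",R,[.45,.1,0]),("stand",S,[.45,-.15,0])):
    p,r=fit(o,x0); print(nm,p.round(4),np.degrees(p[2]).round(2)); print(r.round(2).tolist())
E
python3 f1.py
```

```text
reader [0.5069 0.1559 0.0441] 2.53
[[0.66, -0.16], [0.03, -0.05], [0.46, -0.34], [-1.31, -0.23], [0.66, -0.14], [0.89, 0.35], [-0.37, -0.68], [0.56, 1.54], [-0.67, 0.42]]
stand [ 0.495  -0.1457  0.0742] 4.25
[[0.41, 0.47], [-0.11, -0.05], [0.45, -0.29], [-0.17, -0.19], [-0.35, -0.74], [0.4, 0.98], [-0.19, 1.78]]
```

```bash
cat > ov.py <<'E'
from fit import *
def box(x0,x1,y0,y1,z): return [(x0,y0,z),(x1,y0,z),(x1,y1,z),(x0,y1,z)]
def rect(cx,cy,a,b,z): return box(cx-a/2,cx+a/2,cy-b/2,cy+b/2,z)
def overlay(out,frame,K,T,polys,x0,y0,x1,y1,k):
    im=cv2.resize(frame[y0:y1,x0:x1],None,fx=k,fy=k,interpolation=cv2.INTER_CUBIC)
    for pose,P,col in polys:
        uv=proj(w(pose,P),K,T); uv=((uv-np.array([x0,y0])+.5)*k-.5)
        cv2.polylines(im,[np.round(uv*16).astype(int)],True,col,1,cv2.LINE_AA,4)
    cv2.imwrite(out,im)
G=(0,255,0);Rr=(0,0,255);Yy=(0,255,255)
def readerpolys(p):
    return [(p,rect(0,0,.09,.15,.12),G),(p,rect(0,0,.09,.15,0),G),(p,rect(0,-.04,.022,.052,.125),Rr),(p,rect(0,-.04,.012,.044,.12),Yy),(p,rect(0,.04,.032,.062,.126),Rr)]
def standpolys(p,c=None):
    c=p if c is None else c
    return [(p,rect(0,0,.08,.096,0),G),(p,rect(0,0,.06,.08,.03),G),(p,rect(0,0,.011,.043,.03),Rr),
     (c,rect(0,0,.014,.03,.008+.129),Yy),(c,rect(0,0,.014,.03,.008+.085),Yy),(c,rect(0,0,.008,.04,.008+.085),Rr)]
E
cat > f2.py <<'E'
from ov import *
r=[.5069,.1559,.0441]; s_=[.495,-.1457,.0742]
P=readerpolys(r)+standpolys(s_)
d=D["top"]; overlay("pics/ot.png",d["f"],d["K"],d["T"],P,235,185,390,245,5)
d=D["side"]; overlay("pics/os.png",d["f"],d["K"],d["T"],P,275,190,360,295,5.7); overlay("pics/os2.png",d["f"],d["K"],d["T"],P,350,160,400,230,8)
E
python3 f2.py
```

```text
(no output)
```

View pics/ot.png

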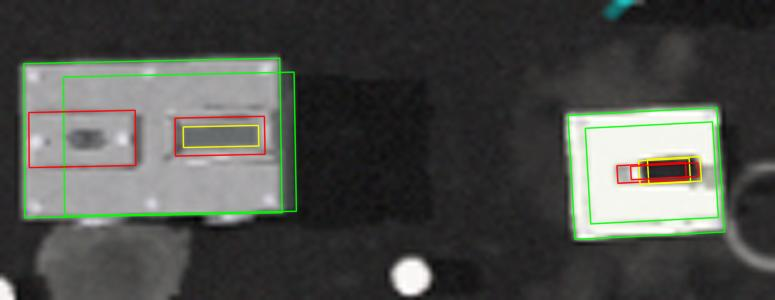

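View pics/os.png

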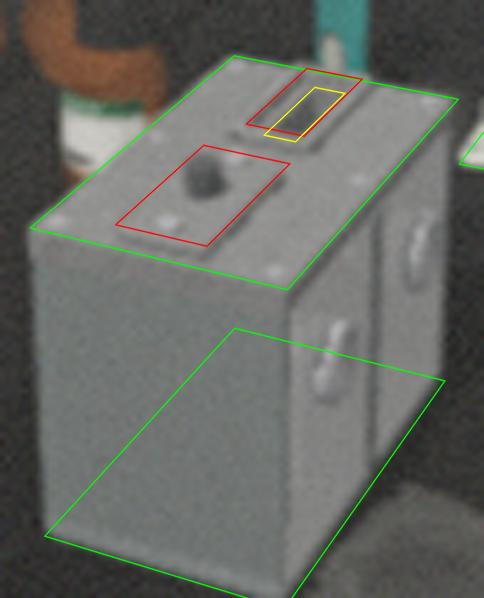

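View pics/os2.png

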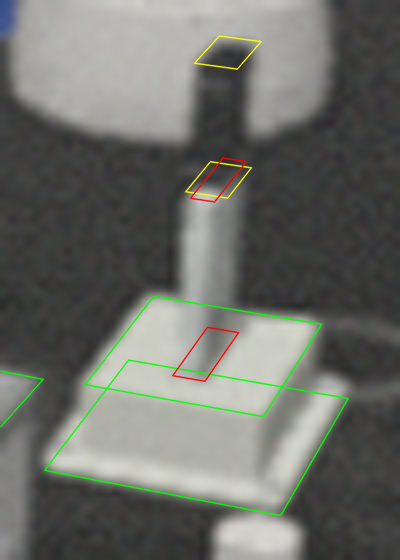

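```bash
cat > z.py <<'E'
from look import *
def zoom(out,f,x0,y0,x1,y1,k):
    im=cv2.resize(f[y0:y1,x0:x1],None,fx=k,fy=k,interpolation=cv2.INTER_CUBIC)
    a=im.astype(float); lo,hi=np.percentile(a,1),np.percentile(a,99.5); im=np.clip((a-lo)*255/(hi-lo),0,255).astype(np.uint8)
    for i in range(x0,x1,5):
        X=int((i-x0+.5)*k); cv2.line(im,(X,0),(X,4 if i%10 else 9),(0,255,255),1)
        if i%10==0: cv2.putText(im,str(i),(X-10,20),0,.35,(0,255,255),1)
    for i in range(y0,y1,5):
        Y=int((i-y0+.5)*k); cv2.line(im,(0,Y),(4 if i%10 else 9,Y),(0,255,255),1)
        if i%10==0: cv2.putText(im,str(i),(11,Y+4),0,.35,(0,255,255),1)
    cv2.imwrite(out,im)
E
python3 - <<'E'
from z import *
s=np.load("side0.npz")["f"]; t=np.load("top0.npz")["f"]
zoom("pics/z1.png",s,275,195,360,250,9)
zoom("pics/z2.png",t,235,190,300,235,12)
zoom("pics/z3.png",s,352,160,398,226,9)
zoom("pics/z4.png",t,340,200,390,240,14)
E
```

```text
(no output)
```

View pics/z1.png

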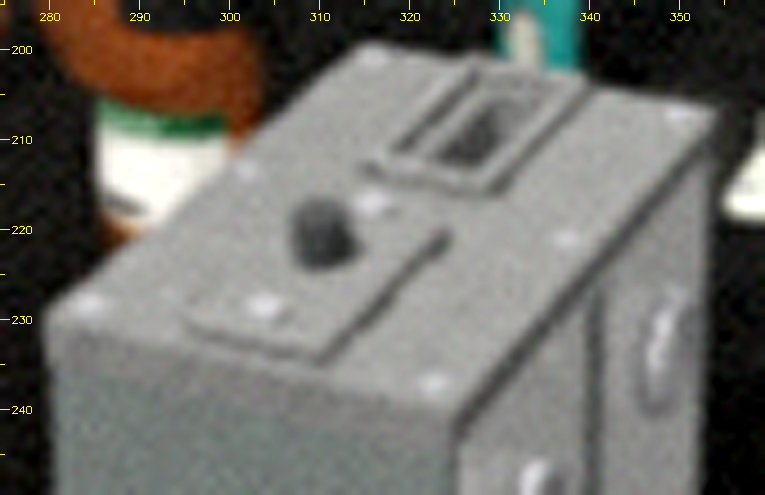

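View pics/z2.png

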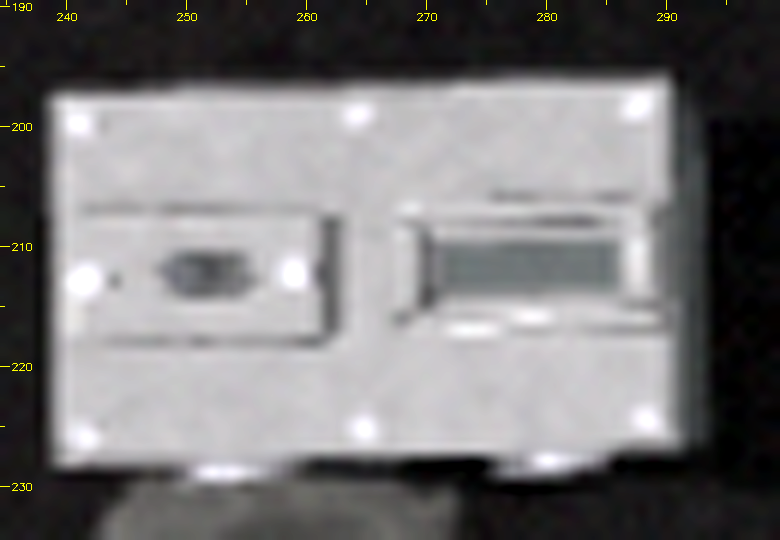

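View pics/z3.png

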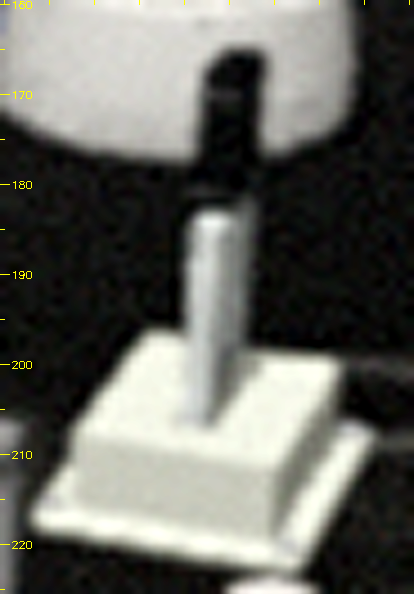

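View pics/z4.png

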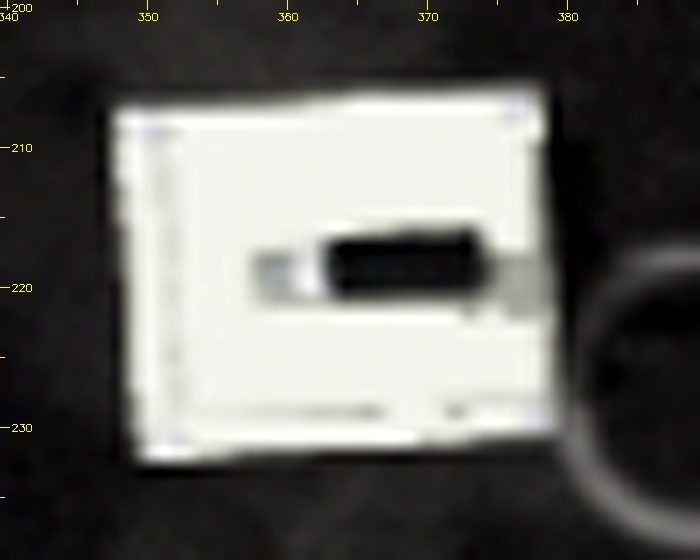

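```bash
cat > f3.py <<'E'
from ov import *
from scipy.spatial.transform import Rotation as Rot
def zp(x0,y0,k): return lambda X,Y:(np.array([x0,y0])+(np.array([X,Y])+.5)/k-.5)
a,b,c,d=zp(275,195,9),zp(235,190,12),zp(352,160,9),zp(340,200,14)
h=.12;X=.045;Y=.075
O=[(0,"side",a(360,42),(X,-Y,h)),(0,"side",a(45,312),(X,Y,h)),(0,"side",a(454,408),(-X,Y,h)),(0,"side",a(718,108),(-X,-Y,h)),
(0,"side",a(318,366),(-.016,.071,h)),(0,"side",a(450,240),(-.016,.009,h)),(0,"side",a(188,312),(.016,.071,h)),(0,"side",a(477,123),(0,-.04,.122)),
(0,"side",s(222,575),(-X,Y,0)),(0,"side",s(55,527),(X,Y,0)),
(0,"top",b(48,95),(X,Y,h)),(0,"top",b(670,75),(X,-Y,h)),(0,"top",b(678,447),(-X,-Y,h)),(0,"top",b(52,467),(-X,Y,h)),(0,"top",b(527,266),(0,-.04,h)),
(1,"side",c(150,328),(.03,-.04,.03)),(1,"side",c(343,360),(-.03,-.04,.03)),(1,"side",c(72,432),(.03,.04,.03)),(1,"side",c(275,468),(-.03,.04,.03)),
(1,"side",c(30,520),(.04,.048,.003)),(1,"side",c(300,572),(-.04,.048,0)),(1,"side",c(378,432),(-.04,-.048,.004)),
(1,"top",d(113,108),(.04,.048,.005)),(1,"top",d(540,88),(.04,-.048,.005)),(1,"top",d(553,428),(-.04,-.048,.005)),(1,"top",d(138,465),(-.04,.048,.005))]
def TT(n,q):
    T=D[n]["T"].copy(); T[:3,:3]=Rot.from_rotvec(q[:3])@T[:3,:3] if False else Rot.from_rotvec(q[:3]).as_matrix()@T[:3,:3]; T[:3,3]+=q[3:]; return T
def res(v):
    out=[]
    for i,n,uv,l in O:
        q=v[6:12] if n=="side" else v[12:18]
        out.append(proj(w(v[3*i:3*i+3],l),D[n]["K"],TT(n,q))[0]-uv)
    return np.array(out)
f=lambda v: np.concatenate([(res(v)/.5).ravel(),v[6:9]/.003,v[9:12]/.002,v[12:15]/.003,v[15:18]/.002])
q=least_squares(f,np.r_[.507,.156,.044,.495,-.146,.074,np.zeros(12)],loss='soft_l1',x_scale='jac'); v=q.x
C=np.linalg.inv(q.jac.T@q.jac)
print(v[:6].round(4),np.sqrt(np.diag(C))[:6].round(4)); print(v[6:].round(4)); print(res(v).round(2).tolist())
np.save("v.npy",v)
sl=w(v[:3],(0,-.04,.12))[0]; print("slot_right",sl.round(4), "dist",np.hypot(*sl[:2]), "rel",(sl[:2]-v[3:5]).round(4))
P=readerpolys(v[:3])+standpolys(v[3:6])
dd=D["top"]; overlay("pics/ot.png",dd["f"],dd["K"],TT("top",v[12:]),P,235,185,390,245,5)
dd=D["side"]; overlay("pics/os.png",dd["f"],dd["K"],TT("side",v[6:12]),P,275,160,400,295,4.4)
E
python3 f3.py
```

```text
[ 0.5088  0.155   0.0518  0.4966 -0.1464  0.0802] [0.0025 0.0026 0.0057 0.0029 0.0031 0.0111]
[ 0.0006 -0.0007  0.0007 -0.0005  0.0003  0.0004 -0.0013 -0.0009 -0.0015
  0.0005 -0.0003 -0.0004]
[[0.38, -0.26], [0.06, -0.05], [-0.23, -0.14], [-0.13, -0.15], [0.8, -0.03], [0.38, -0.64], [-0.74, 2.25], [-0.02, -0.06], [0.48, 0.79], [-0.77, -0.04], [0.27, -0.06], [-0.37, 0.05], [-0.27, -0.06], [0.41, -0.22], [-0.07, -0.11], [0.19, 0.29], [-0.3, 0.16], [0.42, -0.21], [0.13, -0.3], [0.1, -0.29], [-0.47, 0.48], [-0.77, 0.12], [0.17, 0.26], [-0.46, -0.05], [0.36, 0.62], [-0.01, -0.3]]
slot_right [0.5108 0.115  0.12  ] dist 0.5236185684383798 rel [0.0143 0.2614]
```

```bash
sleep 1
```

```text
(no output)
```

View pics/os.png

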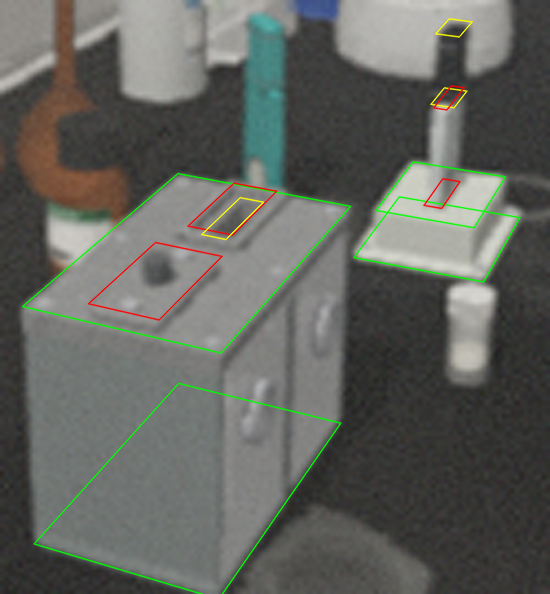

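View pics/ot.png

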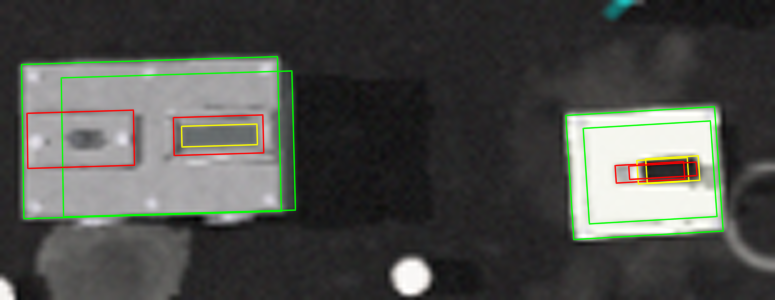

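```bash
cat > go.py <<'E'
from look import *
from scipy.spatial.transform import Rotation as Rot
def calc(p,yaw,flip=None):
    s=env.read_state(); R=Rot.from_rotvec(s["ee_rot"]); M=R.as_matrix()
    best=None
    for k in (0,1):
        a=yaw+np.pi*k; X=np.array([np.cos(a),np.sin(a),0]); Yt=np.array([0,0,-1.]); Z=np.cross(X,Yt)
        d=R.inv()*Rot.from_matrix(np.c_[X,Yt,Z])
        if best is None or d.magnitude()<best.magnitude(): best=d
    t=M.T@(np.array(p)-s["tool_pos"])
    print("shift mm",(t*1000).round(1),"turn deg",np.degrees(best.as_rotvec()).round(2),"| tcp",np.round(s["tool_pos"],4),"j",np.round(s["joint_pos"],2),"F",np.round(s["contact_force"],1),"w",round(float(s["width"]),4),"clk",round(float(s["clock"]),2))
    print("axes x",M[:,0].round(3),"y",M[:,1].round(3),"z",M[:,2].round(3))
E
python3 - <<'E'
from go import *
calc([.4966,-.1464,.24],.0802)
d=np.load("top0.npz"); print(back((367,176),.137,d["K"],d["T"]),back((357,187),.02,d["K"],d["T"]))
E
```

```text
shift mm [-368.7   -8.7  450.1] turn deg [-9.000e-02 -8.143e+01 -8.000e-02] | tcp [ 0.1423 -0.6079  0.2304] j [-1.52  0.53  1.43 -0.    1.18 -0.18] F [-0.8  0.3 -0.3] w 0.0852 clk 0.1
axes x [ 0.228 -0.974 -0.002] y [-0.     0.002 -1.   ] z [0.974 0.228 0.   ]
[ 0.61702568 -0.1371861   0.137     ] [ 0.59656469 -0.12050767  0.02      ]
```

```bash
python3 -m crank '[-368.7,-8.7,450.1,0,-81.4,0,1,-368.7,-8.7,450.1,0,-81.4,0,1,-368.7,-8.7,450.1,0,-81.4,0,1,-368.7,-8.7,450.1,0,-81.4,0,1,-368.7,-8.7,450.1,0,-81.4,0,1]'; python3 -c "
from go import *
calc([.4966,-.1464,.24],.0802)"
```

```text
clock: 0.52
tool_pos: [0.2698, -0.4414, 0.234]
ee_rot: [-1.497, 0.556, -0.556]
contact_force: [1.1, -0.4, -0.1]
width: 0.0856
shift mm [-20.6  -5.7 371.5] turn deg [-5.000e-02 -4.531e+01 -3.000e-02] | tcp [ 0.2698 -0.4414  0.234 ] j [-1.24  0.38  1.7   0.    1.07 -0.53] F [ 1.1 -0.4 -0.1] w 0.0856 clk 0.52
axes x [ 0.758 -0.652 -0.001] y [-0.     0.001 -1.   ] z [0.652 0.758 0.001]
```

```bash
python3 -m crank '[-20.6,-5.7,371.5,0,-45.3,0,1,-20.6,-5.7,371.5,0,-45.3,0,1,-20.6,-5.7,371.5,0,-45.3,0,1,-20.6,-5.7,371.5,0,-45.3,0,1,-20.6,-5.7,371.5,0,-45.3,0,1]'; python3 -c "
from go import *
calc([.4966,-.1464,.24],.0802)"
```

```text
clock: 0.93
tool_pos: [0.3977, -0.2769, 0.2375]
ee_rot: [-1.569, 0.067, -0.067]
contact_force: [-0.0, -0.4, 0.7]
width: 0.0853
shift mm [ 87.4  -2.5 138.4] turn deg [-0.02 -9.48 -0.02] | tcp [ 0.3977 -0.2769  0.2375] j [-0.84  0.33  1.77  0.    1.04 -0.75] F [-0.  -0.4  0.7] w 0.0853 clk 0.93
axes x [ 0.996 -0.085 -0.   ] y [-0.  0. -1.] z [0.085 0.996 0.   ]
```

```bash
python3 -m crank '[87.4,37.5,138.4,0,-9.5,0,1,87.4,37.5,138.4,0,-9.5,0,1,87.4,37.5,138.4,0,-9.5,0,1,87.4,37.5,138.4,0,-9.5,0,1,87.4,37.5,138.4,0,-9.5,0,1]';python3 -m crank '[0,0,0,0,0,0,1,0,0,0,0,0,0,1]'; python3 -c "
from go import *
from z import zoom
calc([.4966,-.1464,.20],.0802)
for n in('side','top'):
    f,K,T=cam(n); np.savez(n+'1.npz',f=f,K=K,T=T)
    zoom('pics/'+n+'1.png',f,*((345,120,425,230,5) if n=='side' else (330,180,410,260,7)))
"
```

```text
clock: 1.35
tool_pos: [0.4987, -0.1429, 0.1984]
ee_rot: [-1.566, -0.063, 0.064]
contact_force: [-0.0, -0.7, -0.1]
width: 0.0854
clock: 1.52
tool_pos: [0.4964, -0.1488, 0.1998]
ee_rot: [-1.57, -0.059, 0.061]
contact_force: [-0.1, -0.6, -0.7]
width: 0.0852
shift mm [ 0.4 -0.2  2.4] turn deg [-0.   -0.24 -0.06] | tcp [ 0.4964 -0.1488  0.1998] j [-0.51  0.43  1.73 -0.    0.98 -0.58] F [-0.1 -0.6 -0.7] w 0.0852 clk 1.52
axes x [ 0.997  0.076 -0.001] y [-0.001 -0.    -1.   ] z [-0.076  0.997  0.   ]
```

View pics/side1.png

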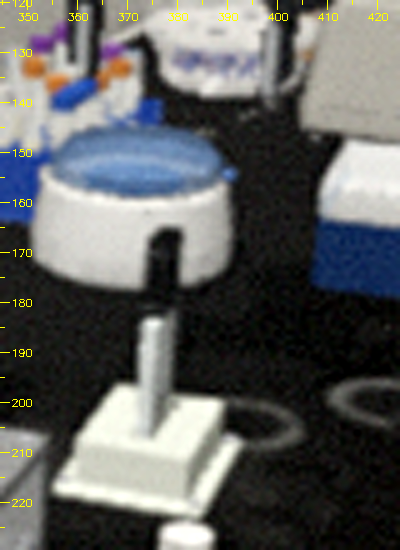

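View pics/top1.png

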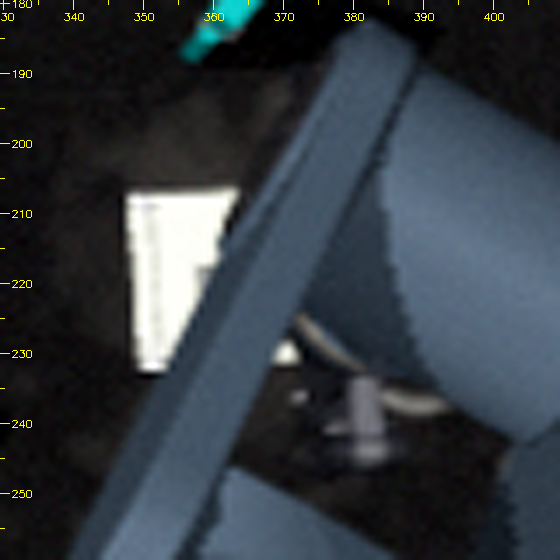

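```bash
cat >> go.py <<'E'
def proj_side(P,n="side",npz=None):
    d=np.load((npz or n+"0")+".npz"); return proj(P,d["K"],d["T"])
E
python3 -c "
from z import *
d=np.load('side1.npz'); zoom('pics/s1b.png',d['f'],340,60,420,190,4.6)
K,T=d['K'],d['T']
c,s_=np.cos(.0802),np.sin(.0802)
for r in (-.0425,0,.0425): print(r,proj([.4964+c*r,-.1488+s_*r,.213],K,T))
print('head ctr top/bottom',proj([[.4966,-.1464,.137],[.4966,-.1464,.093]],K,T))
"
```

```text
-0.0425 [[396.93254296 138.41717328]]
0 [[380.01914465 136.69475223]]
0.0425 [[363.66139695 135.02891735]]
head ctr top/bottom [[377.52768252 165.86394972]
 [376.37548494 181.76696801]]
```

View pics/s1b.png

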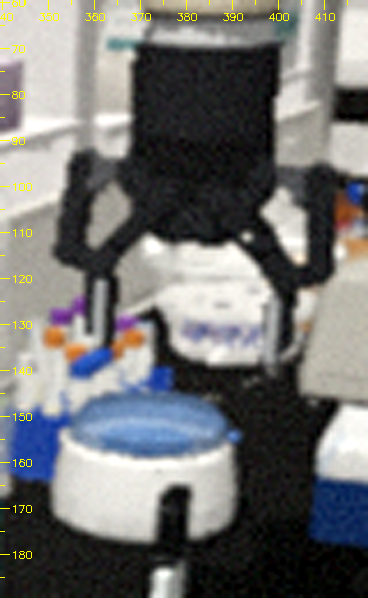

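The side view shows the jaws centred at about u=380, as projected. The head sits at 377.6, where I predicted 377.0. Descending now.

```bash
python3 -m crank '[0,30,2.4,0,-0.2,0,1,-0.4,60,2.4,0,-0.2,0,1,-0.4,80,2.4,0,-0.2,0,1,-0.4,92,2.4,0,-0.2,0,1,-0.4,102.5,2.4,0,-0.2,0,1]';python3 -m crank '[0,0,0,0,0,0,1,0,0,0,0,0,0,1]'; python3 -c "
from go import *
from z import zoom
calc([.4960,-.1464,.097],.0802)
f,K,T=cam('side'); np.savez('side2.npz',f=f,K=K,T=T)
zoom('pics/side2.png',f,345,120,415,230,5)
"
```

```text
clock: 2.03
tool_pos: [0.4951, -0.1481, 0.0967]
ee_rot: [-1.57, -0.058, 0.06]
contact_force: [-0.6, 0.2, 0.9]
width: 0.0854
clock: 2.2
tool_pos: [0.4958, -0.1476, 0.0977]
ee_rot: [-1.57, -0.06, 0.06]
contact_force: [0.8, -0.1, -0.1]
width: 0.0852
shift mm [0.3 0.7 1.2] turn deg [-0.   -0.21 -0.01] | tcp [ 0.4958 -0.1476  0.0977] j [-0.51  0.59  1.82 -0.    0.73 -0.58] F [ 0.8 -0.1 -0.1] w 0.0852 clk 2.2
axes x [ 0.997  0.076 -0.   ] y [-0.  0. -1.] z [-0.076  0.997  0.   ]
```

View pics/side2.png

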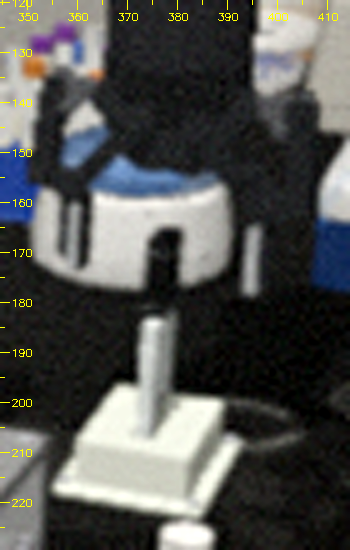

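The pads' inner faces are at u≈361 and 394, with the head centred between them at 377.6. Closing.

```bash
python3 -m crank '[0,0,0,0,0,0,0.5,0,0,0,0,0,0,0.25,0,0,0,0,0,0,0.2,0,0,0,0,0,0,0.15,0,0,0,0,0,0,0]';python3 -m crank '[0,0,0,0,0,0,0,0,0,0,0,0,0,0,0,0,0,0,0,0,0,0,0,0,0,0,0,0,0,0,0,0,0,0,0]'; python3 -c "
from go import *
calc([.4960,-.1464,.097],.0802)"
```

```text
clock: 2.67
tool_pos: [0.4963, -0.1465, 0.098]
ee_rot: [-1.57, -0.062, 0.061]
contact_force: [0.0, -0.2, 0.1]
width: 0.0258
clock: 3.08
tool_pos: [0.4964, -0.1466, 0.098]
ee_rot: [-1.57, -0.062, 0.061]
contact_force: [0.4, 0.5, 5.0]
width: 0.0132
shift mm [-0.3  1.   0.3] turn deg [ 0.02 -0.1   0.04] | tcp [ 0.4964 -0.1466  0.098 ] j [-0.5   0.59  1.82  0.    0.73 -0.58] F [0.4 0.5 5. ] w 0.0132 clk 3.08
axes x [0.997 0.078 0.001] y [ 0.001 -0.    -1.   ] z [-0.078  0.997 -0.   ]
```

```bash
python3 -m crank '[0,-4,0,0,0,0,0,0,-10,0,0,0,0,0,0,-20,0,0,0,0,0,0,-32,0,0,0,0,0,0,-50,0,0,0,0,0]';python3 -m crank '[0,-30,0,0,0,0,0,0,-60,0,0,0,0,0,0,-80,0,0,0,0,0,0,-80,0,0,0,0,0,0,-80,0,0,0,0,0]'; python3 -c "
from go import *
from z import zoom
calc([.5108,.115,.24],.0518)
f,K,T=cam('side'); np.savez('side3.npz',f=f,K=K,T=T)
zoom('pics/side3.png',f,345,70,415,190,5)
"
```

```text
clock: 3.5
tool_pos: [0.4951, -0.1461, 0.1476]
ee_rot: [-1.568, -0.059, 0.064]
contact_force: [0.9, 0.6, -1.2]
width: 0.0136
clock: 3.92
tool_pos: [0.4965, -0.1468, 0.229]
ee_rot: [-1.572, -0.064, 0.059]
contact_force: [0.0, 0.5, -3.2]
width: 0.0132
shift mm [ 34.8 -11.4 259.8] turn deg [0.1  1.52 0.15] | tcp [ 0.4965 -0.1468  0.229 ] j [-0.5   0.39  1.7  -0.    1.05 -0.58] F [ 0.   0.5 -3.2] w 0.0132 clk 3.92
axes x [0.997 0.078 0.003] y [ 0.003 -0.002 -1.   ] z [-0.078  0.997 -0.002]
```

View pics/side3.png

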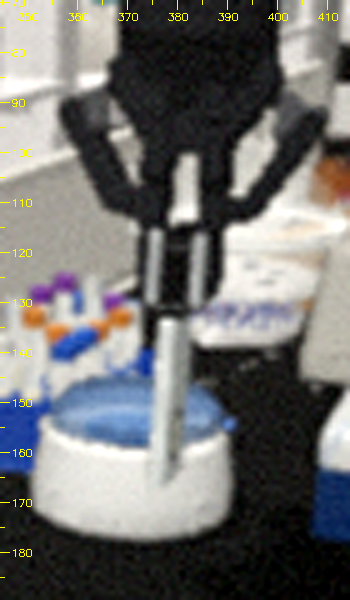

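The carrier is clear of the stand and hangs upright between the pads, with the blade at u≈376–382. Next I'll move it over the right (−y) slot.

```bash
python3 -m crank '[10,-16,40,0,1.5,0,0,20,-16,80,0,1.5,0,0,28,-16,120,0,1.5,0,0,31,-16,160,0,1.5,0,0,33,-16,198,0,1.5,0,0]';python3 -m crank '[1,0,25,0,0,0,0,1.8,0,45,0,0,0,0,1.8,0,56,0,0,0,0,1.8,0,60,0,0,0,0,1.8,0,61,0,0,0,0]';python3 -m crank '[0,0,0,0,0,0,0,0,0,0,0,0,0,0]'; python3 -c "
from go import *
from z import zoom
calc([.5108,.115,.245],.0518)
for n in('side','top'):
    f,K,T=cam(n); np.savez(n+'4.npz',f=f,K=K,T=T)
    zoom('pics/'+n+'4.png',f,*((270,60,390,260,3) if n=='side' else (230,170,330,240,7)))
zoom('pics/side4b.png',np.load('side4.npz')['f'],295,130,355,220,6)
"
```

```text
clock: 4.38
tool_pos: [0.5122, 0.0555, 0.2417]
ee_rot: [-1.569, -0.037, 0.044]
contact_force: [0.5, -0.2, -1.2]
width: 0.0135
clock: 4.8
tool_pos: [0.5114, 0.1146, 0.2425]
ee_rot: [-1.571, -0.04, 0.044]
contact_force: [-0.2, -0.1, -2.0]
width: 0.0132
clock: 4.97
tool_pos: [0.5122, 0.1132, 0.2433]
ee_rot: [-1.571, -0.039, 0.04]
contact_force: [-0.4, -0.0, -1.4]
width: 0.0135
shift mm [-1.3 -1.7  1.8] turn deg [ 0.03 -0.06 -0.04] | tcp [0.5122 0.1132 0.2433] j [ 0.    0.38  1.67 -0.    1.1  -0.05] F [-0.4 -0.  -1.4] w 0.0135 clk 4.97
axes x [ 0.999  0.051 -0.001] y [-0.001 -0.001 -1.   ] z [-0.051  0.999 -0.   ]
```

View pics/side4.png

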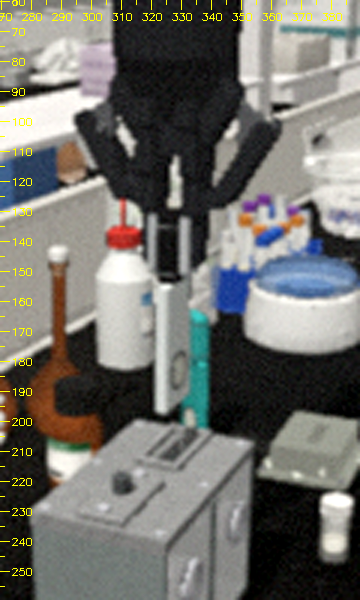

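View pics/side4b.png

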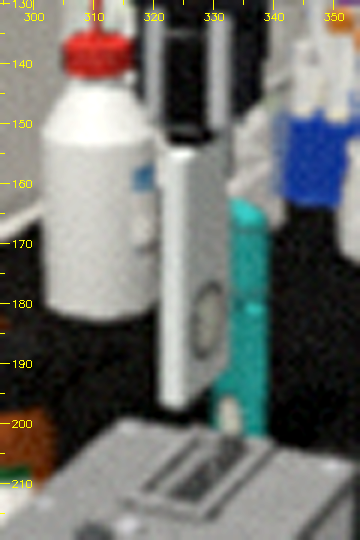

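View pics/top4.png

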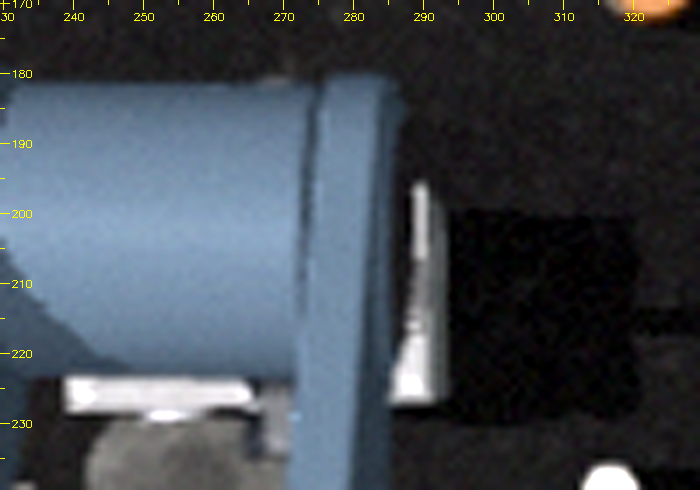

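```bash
python3 -c "
from z import *
f=np.load('side4.npz')['f']
zoom('pics/a1.png',f,315,148,345,202,11)
zoom('pics/a2.png',f,308,194,358,222,15)
"
```

```text
(no output)
```

View pics/a1.png

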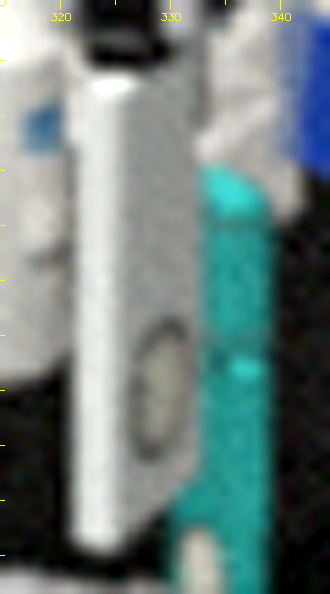

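View pics/a2.png

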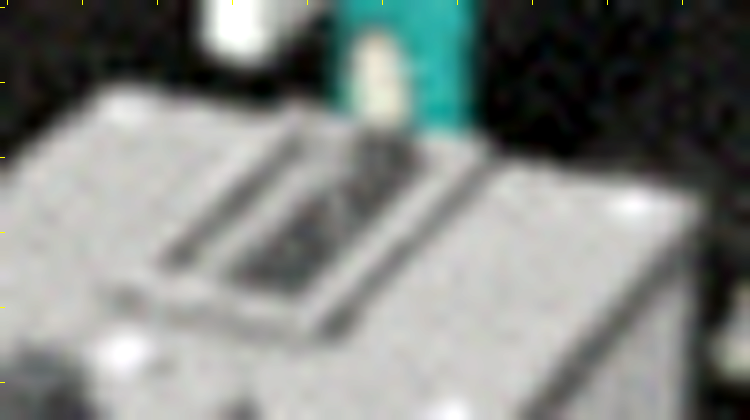

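```bash
cat > f5.py <<'E'
from ov import *
d=np.load("side4.npz");K,T,f=d["K"],d["T"],d["f"]
p=lambda k,o,X,Y:(np.array(o)+(np.array([X,Y])+.5)/k-.5)
v=np.load("v.npy"); r=v[:3]
S=lambda X,Y:p(15,(308,194),X,Y); B=lambda X,Y:p(11,(315,148),X,Y)
obs=[(S(220,284),(.006,-.018)),(S(296,300),(-.006,-.018)),(S(420,148),(-.006,-.062)),(S(356,132),(.006,-.062)),(S(703,205),(-.045,-.075)),(S(110,85),(.045,-.075))]
for uv,l in obs:
    print("slot obs",uv.round(2),"pred",proj(w(r,(*l,.12)),K,T)[0].round(2))
    
tcp=[.5122,.1132,.0515]; zb=.2433-.09
bo=[(B(72,532),(.004,.02,0)),(B(115,545),(-.004,.02,0)),(B(200,460),(-.004,-.02,0)),(B(157,390),(-.004,0,.024)),(B(88,88),(.004,.02,.085)),(B(128,96),(-.004,.02,.085))]
for uv,l in bo: print("blade obs",uv.round(2),"pred",proj(w(tcp,(l[0],l[1],zb+l[2])),K,T)[0].round(2))
# fit both in the side camera alone
rs=least_squares(lambda q:np.concatenate([proj(w([q[0],q[1],r[2]],(l[0],l[1]+.04,.12)),K,T)[0]-uv for uv,l in obs[:4]]),[.51,.115])
print("slot from side only",rs.x.round(4),rs.fun.round(2))
for zz in (None,zb):
    rb=least_squares(lambda q:np.concatenate([proj(w([q[0],q[1],tcp[2]],(l[0],l[1],(q[2] if zz is None else zz)+l[2])),K,T)[0]-uv for uv,l in bo]),[.51,.115,zb])
    print("blade",rb.x.round(4),"zb",zb,rb.fun.round(2))
blade=lambda z,c:(tcp,rect(0,0,.008,.04,z),c)
overlay("pics/o5.png",f,K,T,[blade(zb,Rr),blade(zb+.085,Yy),(r,rect(0,-.04,.012,.044,.12),G),(r,rect(0,-.04,.022,.052,.125),Rr)],300,145,350,220,8)
E
python3 f5.py
```

```text
slot obs [322.2  212.47] pred [320.16 212.84]
slot obs [327.27 213.53] pred [325.67 213.97]
slot obs [335.53 203.4 ] pred [334.21 205.49]
slot obs [331.27 202.33] pred [328.91 204.47]
slot obs [354.4 207.2] pred [354.04 206.45]
slot obs [314.87 199.2 ] pred [314.73 198.99]
blade obs [321.09 195.91] pred [321.38 196.86]
blade obs [325.   197.09] pred [325.11 197.56]
blade obs [332.73 189.36] pred [333.03 190.46]
blade obs [328.82 183.  ] pred [329.33 182.73]
blade obs [322.55 155.55] pred [321.61 155.08]
blade obs [326.18 156.27] pred [325.53 155.62]
slot from side only [0.5101 0.1081] [-0.13 -0.9   0.29 -0.85  0.41  0.93 -0.59  0.99]
blade [0.5224 0.0924 0.1449] zb 0.1533 [ 0.51  0.18  0.21 -0.33  0.14  0.56  0.47 -0.57 -0.71  0.19 -0.56 -0.01]
blade [0.5127 0.1119 0.1533] zb 0.1533 [ 0.37  0.68  0.18  0.19  0.37  0.84  0.58 -0.52 -0.84 -0.68 -0.56 -0.87]
```

View pics/o5.png

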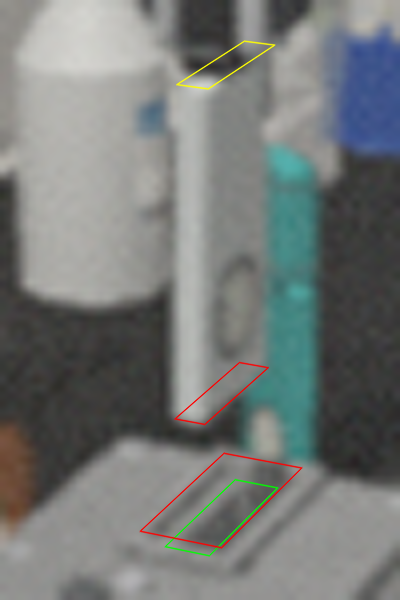

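```bash
cat > tilt.py <<'E'
from look import *
def edges(npz,rows,ulo,uhi,sign):
    f=cv2.GaussianBlur(cv2.cvtColor(np.load(npz)["f"],cv2.COLOR_BGR2GRAY).astype(np.float32),(0,0),.7)
    out=[]
    for v in rows:
        g=np.diff(f[v,ulo:uhi+1])*sign; g[g<0]=0
        i=g.argmax(); a=slice(max(i-1,0),i+2); out.append(ulo+.5+(g[a]*np.arange(len(g))[a]).sum()/g[a].sum())
    p=np.polyfit(rows,out,1); print(npz,np.array(out).round(1).tolist(),"slope px/px",p[0].round(4),"u at mid",np.polyval(p,np.mean(rows)).round(2)); return p
E
python3 - <<'E'
from tilt import *
d=np.load("side4.npz");K,T=d["K"],d["T"]
edges("side4.npz",range(160,193),318,324,1)
edges("side4.npz",range(160,193),323,328,-1)
a=proj([[.516,.133,.153],[.516,.133,.238]],K,T); print("vertical slope",(a[0]-a[1])[0]/(a[0]-a[1])[1])
d=np.load("side0.npz");K,T=d["K"],d["T"]
edges("side0.npz",range(185,204),370,376,1)
edges("side0.npz",range(185,204),374,379,-1)
edges("side3.npz",range(136,164),373,379,1)
a=proj([[.5,-.126,.04],[.5,-.126,.09]],K,T); print("vertical slope",(a[0]-a[1])[0]/(a[0]-a[1])[1])
a=proj([[.5,-.126,.139],[.5,-.126,.22]],K,T); print("vertical slope at 3",(a[0]-a[1])[0]/(a[0]-a[1])[1])
E
```

```text
side4.npz [320.6, 321.5, 321.8, 321.9, 321.9, 321.9, 321.9, 321.9, 321.9, 321.9, 321.7, 321.6, 321.7, 321.8, 321.7, 321.7, 321.6, 321.6, 321.6, 321.6, 321.6, 321.4, 321.3, 321.3, 321.3, 321.3, 321.3, 321.3, 321.4, 321.3, 321.3, 321.3, 321.3] slope px/px -0.0136 u at mid 321.55
side4.npz [325.4, 325.4, 325.4, 325.4, 325.4, 325.4, 325.4, 325.4, 325.4, 325.4, 325.4, 325.3, 324.9, 324.9, 325.3, 325.3, 325.3, 324.8, 325.4, 325.5, 325.5, 325.4, 325.4, 325.4, 325.4, 325.4, 325.3, 325.4, 325.5, 325.5, 325.4, 325.3, 324.8] slope px/px -0.0019 u at mid 325.33
vertical slope -0.005238591378366345
side0.npz [372.7, 372.6, 372.5, 372.5, 372.4, 372.3, 372.3, 372.3, 372.3, 372.3, 372.3, 372.3, 372.6, nan, nan, nan, nan, nan, nan] slope px/px nan u at mid nan
side0.npz [376.6, 378.1, 378.1, 378.1, 378.1, 378.1, 378.1, 378.2, 378.2, 378.2, 378.1, 378.1, 378.1, 375.4, 375.3, 375.2, 375.0, 375.0, 374.9] slope px/px -0.1823 u at mid 377.1
side3.npz [376.3, 376.0, 375.8, 375.7, 375.7, 375.6, 375.4, 375.3, 375.4, 375.4, 375.5, 375.5, 375.4, 375.3, 375.3, 375.2, 374.8, 374.7, 374.7, 374.6, 374.5, 374.4, 374.4, 374.5, 374.8, nan, nan, nan] slope px/px nan u at mid nan
vertical slope -0.06789161813338372
vertical slope at 3 -0.06789161813338097tilt.py:7: RuntimeWarning: invalid value encountered in scalar divide
  i=g.argmax(); a=slice(max(i-1,0),i+2); out.append(ulo+.5+(g[a]*np.arange(len(g))[a]).sum()/g[a].sum())
```

```bash
python3 -m crank '[-1,8,1,0,0,0,0,-1.7,16,1.4,0,0,0,0,-1.7,21,1.4,0,0,0,0,-1.7,21,1.4,0,0,0,0,-1.7,21,1.4,0,0,0,0]'; python3 -c "
from go import *
from z import zoom
calc([.51,.1145,.222],.0518)
f,K,T=cam('side'); np.savez('side5.npz',f=f,K=K,T=T)
zoom('pics/a3.png',f,308,160,358,220,10)
"
```

```text
clock: 5.48
tool_pos: [0.5099, 0.1156, 0.2219]
ee_rot: [-1.57, -0.04, 0.042]
contact_force: [-0.5, -0.8, -2.2]
width: 0.0131
shift mm [ 0.  -0.1 -1.1] turn deg [-0.    0.01 -0.09] | tcp [0.5099 0.1156 0.2219] j [ 0.01  0.4   1.7  -0.    1.04 -0.04] F [-0.5 -0.8 -2.2] w 0.0131 clk 5.48
axes x [ 0.999  0.052 -0.002] y [-0.002 -0.    -1.   ] z [-0.052  0.999  0.   ]
```

View pics/a3.png

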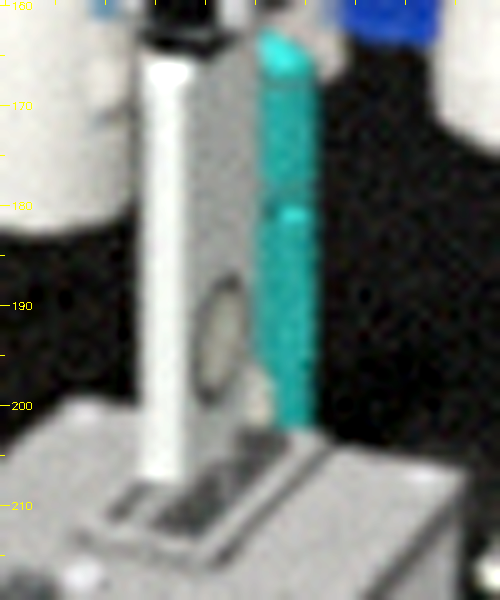

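Run:
```python
from ov import *
d=np.load("side5.npz");K,T,f=d["K"],d["T"],d["f"]
tcp=[.5099,.1150,.0518]
print("bottom pred z.132",proj(w(tcp,[(.004,.02,.132),(-.004,.02,.132),(-.004,-.02,.132)]),K,T).round(2).tolist(),"obs",(308+138.5/10-.5,160+475.5/10-.5),(308+188.5/10-.5,160+478.5/10-.5))
P=[(tcp,rect(0,0,.008,.04,.132),Rr),(tcp,rect(0,0,.012,.044,.12),G),(tcp,rect(0,0,.022,.052,.125),Yy)]
overlay("pics/o6.png",np.load("side4.npz")["f"],K,T,P[1:],308,190,358,225,15)
overlay("pics/o7.png",f,K,T,P[:1],308,160,358,220,10)
```

```text
bottom pred z.132 [[321.94, 207.27], [325.64, 208.0], [333.46, 200.5]] obs (321.35, 207.05) (326.35, 207.35)
```

View pics/o6.png

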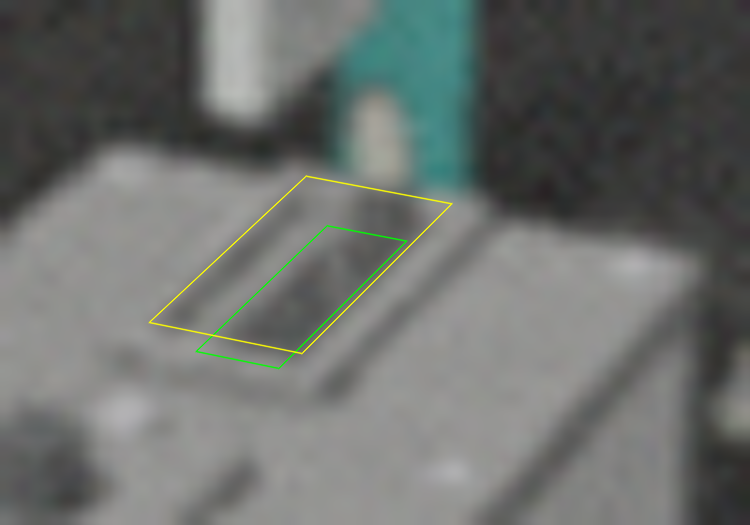

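View pics/o7.png

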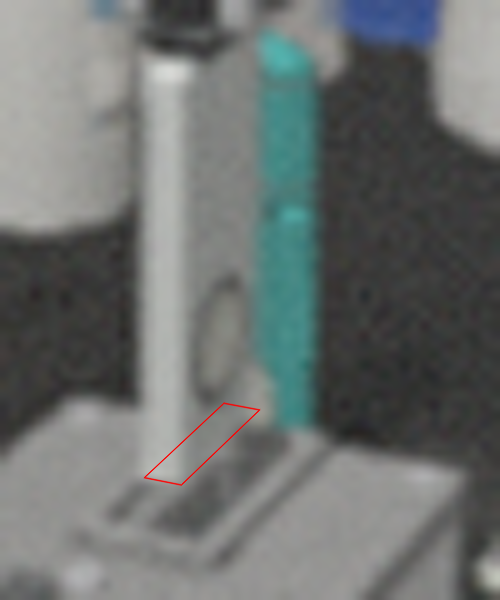

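Run:
```python
from ov import *
d=np.load("side5.npz");K,T,f=d["K"],d["T"],d["f"]
tcp=[.5099,.1150,.0518]
for t in(.003,.004,.005):
    P=np.array([(.011+t,.026+t,.12),(-.011-t,.026+t,.12),(-.011-t,-.026-t,.12)])
    print(t,((proj(w(tcp,P),K,T)-[308,190]+.5)*15-.5).round(0).tolist())
P=[(tcp,rect(0,0,.030,.060,.12),G),(tcp,rect(0,0,.030,.060,.125),Yy),(tcp,rect(0,0,.022,.052,.125),Yy),([v for v in np.load('v.npy')[:3]],rect(0,0,.09,.15,.12),Rr)]
im=np.load("side4.npz")["f"]; im=np.clip((im.astype(float)-20)*1.5,0,255).astype(np.uint8)
overlay("pics/o8.png",im,K,T,P,308,190,358,225,15)
```

```text
0.003 [[119.0, 361.0], [313.0, 401.0], [479.0, 232.0]]
0.004 [[108.0, 362.0], [317.0, 406.0], [488.0, 230.0]]
0.005 [[98.0, 364.0], [321.0, 410.0], [497.0, 229.0]]
```

View pics/o8.png

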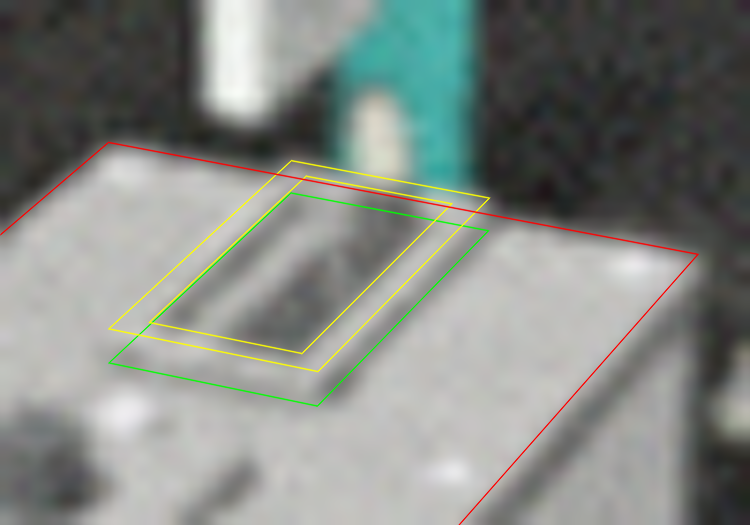

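```bash
python3 -m crank '[-0.7,3,-0.4,0,0,0,0,-0.7,6,-0.4,0,0,0,0,-0.7,9,-0.4,0,0,0,0,-0.7,9,-0.4,0,0,0,0,-0.7,9,-0.4,0,0,0,0]'; python3 -c "
from go import *
from z import zoom
calc([.5092,.1146,.213],.0518)
f,K,T=cam('side'); np.savez('side6.npz',f=f,K=K,T=T)
zoom('pics/a4.png',f,308,180,358,220,12)
"
```

```text
clock: 5.95
tool_pos: [0.5095, 0.1153, 0.2134]
ee_rot: [-1.57, -0.041, 0.041]
contact_force: [-1.1, -0.2, -2.1]
width: 0.0135
shift mm [-0.3  0.4 -0.7] turn deg [-0.    0.02 -0.03] | tcp [0.5095 0.1153 0.2134] j [ 0.01  0.41  1.71  0.    1.02 -0.04] F [-1.1 -0.2 -2.1] w 0.0135 clk 5.95
axes x [ 0.999  0.052 -0.   ] y [-0.  0. -1.] z [-0.052  0.999  0.   ]
```

View pics/a4.png

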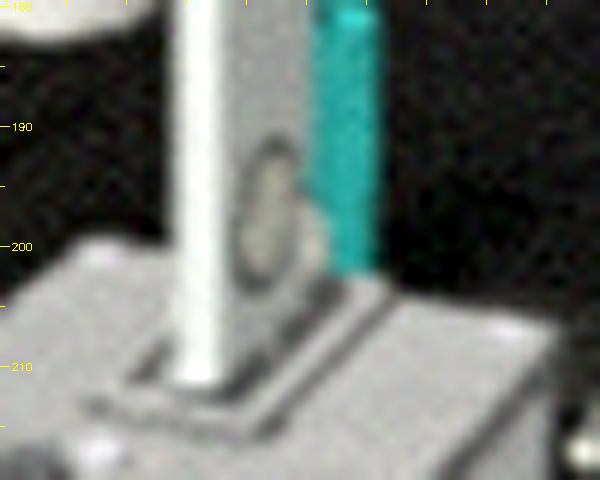

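```bash
python3 -m crank '[-0.4,2,-0.5,0,0,0,0,-0.4,3,-0.5,0,0,0,0,-0.4,4,-0.5,0,0,0,0,-0.4,5,-0.5,0,0,0,0,-0.4,5,-0.5,0,0,0,0]'; python3 -c "
from go import *
from z import zoom
calc([.5092,.1146,.209],.0518); print(env.read_state()['wrist_torque'])"
```

```text
clock: 6.42
tool_pos: [0.5092, 0.1148, 0.2084]
ee_rot: [-1.57, -0.041, 0.041]
contact_force: [-0.1, -0.0, -1.6]
width: 0.0131
shift mm [ 0.  -0.6 -0.2] turn deg [-0.    0.02 -0.02] | tcp [0.5092 0.1148 0.2084] j [ 0.01  0.42  1.71  0.    1.01 -0.04] F [-0.1 -0.  -1.6] w 0.0131 clk 6.42
axes x [ 0.999  0.052 -0.   ] y [-0.  0. -1.] z [-0.052  0.999  0.   ]
[-0.01379839 -0.02601151  0.02430203]
```

Bottom edge is nominally at z=0.118, with no contact force. Continuing in small steps.

```bash
python3 -m crank '[0,1,0,0,0,0,0,0,2,0,0,0,0,0,0,3,0,0,0,0,0,0,3,0,0,0,0,0]'; python3 -m crank '[0,1,0,0,0,0,0,0,2,0,0,0,0,0,0,3,0,0,0,0,0,0,3,0,0,0,0,0]'; python3 -c "
from go import *
from z import zoom
calc([.5092,.1146,.203],.0518)
f,K,T=cam('side'); np.savez('side7.npz',f=f,K=K,T=T)
zoom('pics/a5.png',f,308,180,358,220,12)
"
```

```text
clock: 6.75
tool_pos: [0.5091, 0.1148, 0.2054]
ee_rot: [-1.57, -0.041, 0.041]
contact_force: [-0.3, -0.5, -2.2]
width: 0.0132
clock: 7.08
tool_pos: [0.5092, 0.1148, 0.2024]
ee_rot: [-1.57, -0.041, 0.041]
contact_force: [-0.2, 0.3, -2.5]
width: 0.0131
shift mm [ 0.  -0.6 -0.2] turn deg [-0.    0.02 -0.02] | tcp [0.5092 0.1148 0.2024] j [ 0.01  0.43  1.72  0.    0.99 -0.04] F [-0.2  0.3 -2.5] w 0.0131 clk 7.08
axes x [ 0.999  0.052 -0.   ] y [-0.  0. -1.] z [-0.052  0.999  0.   ]
```

View pics/a5.png

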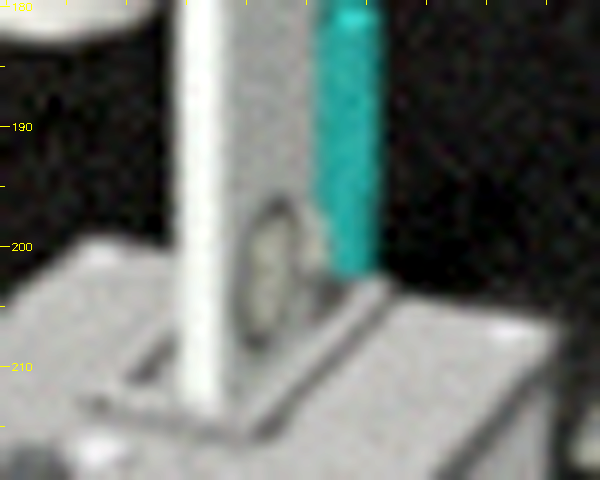

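```bash
python3 -m crank '[0,2,0,0,0,0,0,0,4,0,0,0,0,0,0,6,0,0,0,0,0,0,8,0,0,0,0,0]'; python3 -m crank '[0,2,0,0,0,0,0,0,4,0,0,0,0,0,0,6,0,0,0,0,0,0,8,0,0,0,0,0]';  python3 -c "
from go import *
from z import zoom
calc([.5092,.1146,.203],.0518); print(env.read_state()['wrist_torque'])"
```

```text
clock: 7.47
tool_pos: [0.5092, 0.1148, 0.1944]
ee_rot: [-1.57, -0.041, 0.041]
contact_force: [-0.4, -0.2, -2.1]
width: 0.0132
clock: 7.8
tool_pos: [0.5093, 0.1148, 0.1864]
ee_rot: [-1.57, -0.041, 0.041]
contact_force: [0.4, 0.7, -1.2]
width: 0.0129
shift mm [ -0.1 -16.6  -0.2] turn deg [-0.    0.02 -0.  ] | tcp [0.5093 0.1148 0.1864] j [ 0.01  0.45  1.74  0.    0.95 -0.04] F [ 0.4  0.7 -1.2] w 0.0129 clk 7.8
axes x [ 0.999  0.052 -0.   ] y [-0.  0. -1.] z [-0.052  0.999  0.   ]
[ 0.00423315 -0.04003872  0.00035065]
```

```bash
python3 -m crank '[0,3,0,0,0,0,0,0,6,0,0,0,0,0,0,9,0,0,0,0,0,0,12,0,0,0,0,0,0,15,0,0,0,0,0]'; python3 -m crank '[0,3,0,0,0,0,0,0,6,0,0,0,0,0,0,9,0,0,0,0,0,0,12,0,0,0,0,0,0,15,0,0,0,0,0]';  python3 -c "
from go import *
from z import zoom
calc([.5092,.1146,.141],.0518); print(env.read_state()['wrist_torque'])
f,K,T=cam('side'); np.savez('side8.npz',f=f,K=K,T=T)
zoom('pics/a6.png',f,300,150,360,230,7)
f,K,T=cam('top'); np.savez('top8.npz',f=f,K=K,T=T)
zoom('pics/t6.png',f,230,170,330,240,7)
"
```

```text
clock: 8.22
tool_pos: [0.5093, 0.1148, 0.1713]
ee_rot: [-1.57, -0.041, 0.041]
contact_force: [-0.4, -0.0, -1.2]
width: 0.0135
clock: 8.63
tool_pos: [0.5093, 0.1148, 0.1563]
ee_rot: [-1.57, -0.041, 0.041]
contact_force: [-0.3, 0.8, -1.2]
width: 0.0131
shift mm [-0.1 15.3 -0.2] turn deg [-0.    0.02 -0.  ] | tcp [0.5093 0.1148 0.1563] j [ 0.01  0.5   1.76  0.    0.88 -0.04] F [-0.3  0.8 -1.2] w 0.0131 clk 8.63
axes x [ 0.999  0.052 -0.   ] y [-0.  0. -1.] z [-0.052  0.999  0.   ]
[-0.01788894  0.04234191 -0.01459827]
```

View pics/a6.png

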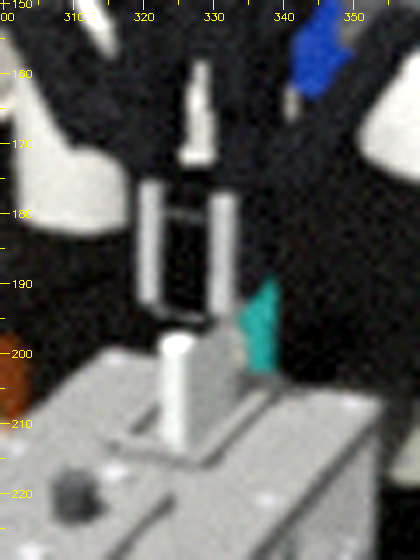

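View pics/t6.png

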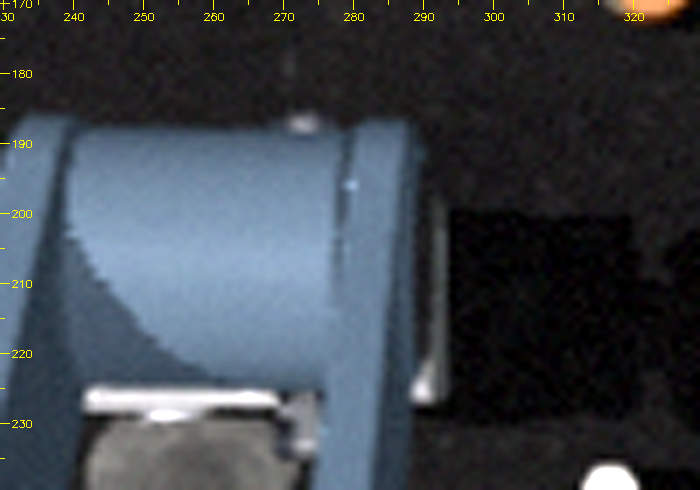

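Run:
```python
from ov import *
d=np.load("side8.npz");K,T,f=d["K"],d["T"],d["f"]
for nm,tc_,obs in(("4",(.5122,.1132,.2433),(328.82,183.0)),("5",(.5099,.115,.2219),(329.55,193.4)),("6",(.5094,.115,.2132),(329.9,197.7)),("7",(.5092,.1148,.2024),(308+265.5/12-.5,180+270.5/12-.5))):
    a=[proj(w([tc_[0],tc_[1],.0518],(-.004,0,tc_[2]-.066+e)),K,T)[0] for e in(0,.001)]
    print(nm,"obs",np.round(obs,2),"pred",a[0].round(2),"px per mm up",(a[1]-a[0]).round(2))
t8=[.5093,.1148,.0518]
print("shoulder near corners pred",proj(w(t8,[(.004,.02,.1513),(-.004,.02,.1513)]),K,T).round(2).tolist())
print("head near bottom/top",proj(w(t8,[(.007,.015,.1513),(-.007,.015,.1513),(.007,.015,.1953),(-.007,.015,.1953)]),K,T).round(2).tolist())
from z import zoom
zoom("pics/a7.png",f,312,168,342,218,11)
```

```text
4 obs [328.82 183.  ] pred [329.33 182.73] px per mm up [ 0.01 -0.47]
5 obs [329.55 193.4 ] pred [329.81 193.25] px per mm up [ 0.01 -0.46]
6 obs [329.9 197.7] pred [329.97 197.3 ] px per mm up [ 0.01 -0.46]
7 obs [329.62 202.04] pred [330.03 202.21] px per mm up [ 0.01 -0.45]
shoulder near corners pred [[322.31, 198.37], [326.06, 199.07]]
head near bottom/top [[321.97, 197.18], [328.49, 198.4], [322.1, 176.2], [328.79, 177.28]]
```

View pics/a7.png

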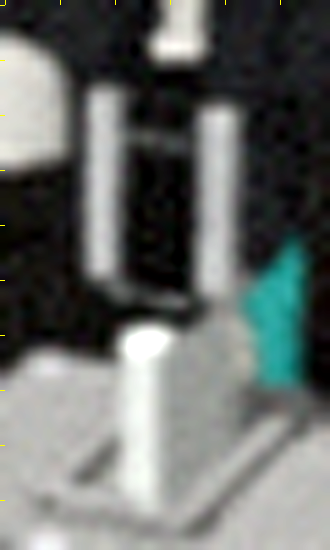

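```bash
python3 -m crank '[0,3,0,0,0,0,0,0,6,0,0,0,0,0,0,9,0,0,0,0,0,0,12,0,0,0,0,0,0,14,0,0,0,0,0]'; python3 -m crank '[0,1.2,0,0,0,0,0,0,1.2,0,0,0,0,0,0,1.2,0,0,0,0,0,0,1.2,0,0,0,0,0,0,1.2,0,0,0,0,0]';  python3 -c "
from go import *
from z import zoom
calc([.5092,.1146,.141],.0518); print(env.read_state()['wrist_torque'])
f,K,T=cam('side'); np.savez('side9.npz',f=f,K=K,T=T)
zoom('pics/a9.png',f,290,150,370,260,5)
a=proj([[.5052,.1148,.075]],K,T); print('beam pred px',a)
"
```

```text
clock: 9.15
tool_pos: [0.5091, 0.1148, 0.1422]
ee_rot: [-1.57, -0.04, 0.041]
contact_force: [-0.1, 0.1, -1.5]
width: 0.0132
clock: 9.57
tool_pos: [0.5095, 0.1148, 0.1416]
ee_rot: [-1.57, -0.041, 0.041]
contact_force: [-0.0, -0.9, -1.5]
width: 0.0133
shift mm [-0.3  0.6 -0.2] turn deg [0.   0.02 0.03] | tcp [0.5095 0.1148 0.1416] j [ 0.01  0.52  1.78 -0.    0.84 -0.04] F [-0.  -0.9 -1.5] w 0.0133 clk 9.57
axes x [0.999 0.052 0.   ] y [ 0.  0. -1.] z [-0.052  0.999 -0.   ]
[ 0.00540425  0.00230108 -0.03601457]
beam pred px [[329.54421345 229.12079231]]
```

View pics/a9.png

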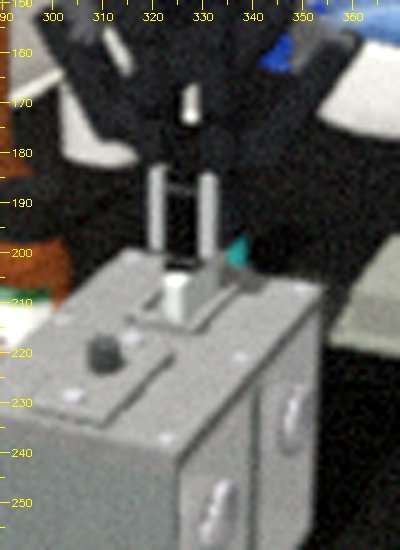

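The carrier sits in the slot with no lateral force, and Fz is about equal to its weight. The head is clear of the collar. Handing in.

```bash
python3 -m crank '[0,0.3,0,0,0,0,0,0,0.3,0,0,0,0,0,0,0.3,0,0,0,0,0]'; python3 -c "
from go import *
calc([.5092,.1146,.141],.0518); print(env.job_done())"
```

```text
clock: 9.87
tool_pos: [0.5093, 0.1148, 0.1412]
ee_rot: [-1.57, -0.041, 0.041]
contact_force: [0.4, -0.4, -0.8]
width: 0.0135
shift mm [-0.1  0.2 -0.2] turn deg [0.   0.02 0.01] | tcp [0.5093 0.1148 0.1412] j [ 0.01  0.52  1.78 -0.    0.84 -0.04] F [ 0.4 -0.4 -0.8] w 0.0135 clk 9.87
axes x [0.999 0.052 0.   ] y [ 0. -0. -1.] z [-0.052  0.999 -0.   ]
the job is handed in; nothing more can be done
None
```

I took the filter carrier out of its stand and lowered it upright through the open slot, the −y one (slot_right). I handed the job in at 9.87 s with the gripper still holding it there.

**Last checks:**
- **Position:** TCP height was 0.141 m, which puts the window centre at about 0.075 m, beam level. This comes from the grasp geometry. While the window was still visible above the deck, its pixels agreed to about 1 mm. The final window position inside the housing was not seen directly.
- **Contact:** the force readings on the way down and at the end showed no pressing, only about the carrier's weight and noise (±1 N sideways). The finger opening was a steady 13 mm on the grip head, and the head stayed above the collar.
- **Bystanders:** the route stayed clear of the vial, bottle and timer. I did not measure their positions again at the end.

**Disagreements:**
- The two cameras' estimates of the slot differed by up to about 2.5 mm. I settled it by comparing the blade with the slot in the same side view.
- One edge reading suggested the blade was tilted by up to about 0.6° and another showed none, so I made no correction.

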